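Scrub out the tilted paint jar with the brush from the crate

ROBOT

A 6-joint arm with a two-finger parallel gripper is mounted at the origin on the work surface. World frame = base frame: x ahead of the robot, y to its left, z up, the work surface at z = 0. Lengths are in m, angles in rad, forces in N, time in s.
With the tool pointing down it reaches from about 0.35 to 0.975 m from the base axis. Payload 17.4 kg.
Tool frame: the origin (TCP) lies between the finger pads; the fingertips stand 25 mm ahead of it and the grasp point (between the pads) lies 6 mm ahead of it (manip.tcp_to_tips is the distance from the TCP to the fingertips, in m); z points along the fingers, y is the line along which they close (so a half turn about z gives the same grasp; the last joint's range is limited). The gripper opens to 85 mm and grips with 20 to 120 N. Pads are 22 mm wide; open, the fingers measure 114 mm over their backs; the gripper's body (76 mm by 85 mm) begins 54 mm behind the grasp point. The pads swing forward as they close: fully open they stand 13 mm farther back than shut.
Start: joints at [-1.337, 0.116, 1.442, -0, 1.584, -0.038], TCP at [0.181, -0.65, 0.256] pointing down, gripper open.
Joint ranges: [-2.83, 2.83], [-0.83, 2.19], [0.07, 2.5], [-1.14, 4.28], [0.01, 3], [-2.97, 2.97]. Speed limits (rad/s): [1.89, 1.89, 2.22, 3.14, 3.14, 3.14].

INTERFACE

Orientations are given as a unit quaternion [x, y, z, w].
In Python, from bench import manip gives the robot as it stands.
- The arm moves only by the shell command python3 -m creep 'ROWS' [FORCE]. ROWS is text: rows parted by semicolons, each of 7 numbers parted by spaces: the turn, a rotation vector about the tool's x, y, z scaled (see below), then the shift along the tool's x, y, z scaled (see below), then the closure, from 0 (fully open) to 1 (shut). In form: wx wy wz dx dy dz claw; .... A call has 1 to 5 rows; each row is the pose to reach, as a shift and turn from the pose commanded when the call began, along the tool's axes at that moment, turning the shorter way round; what a row does not reach only later rows make up. The controller multiplies each number of a shift by 25 cm and each number of a turn by pi rad. A row lasts 1/12 s, in which the tool goes at most 41.7 mm and 7.16 degrees, less where a joint would pass 70% of its speed; a pose out of reach is approached as far as the arm can. A call with a number of a shift or a turn outside -1 to 1 is refused whole. A call with a gripper value outside its range is refused whole. The fingers move at their own pace and stop on an object; FORCE is the grip in N (left out, the last holds). Time passes only in rows, so rows that repeat a pose let the fingers close. It gives the time, the measured TCP pose, the force, the opening and the grip force at its end, in the units of the state.
- manip.sense(): the state, without advancing time (a new reading comes with each control period).
- manip.snapshot(name): name is "scene" or "top" or "wrist"; returns a dict with "frame" (480x640x3 uint8, blue, green, red), "fx", "fy", "cx", "cy" (pixels), "view" (4x4, takes a point from world to camera coordinates). Camera axes: x right, y up, looking along -z (the intrinsics and any distortion apply to the point x, -y, -z); pixel columns grow to the right and rows downward; lengths in m; the calibration is good to about 2 mm. A picture is of the moment at which its call begins. There is no depth.
- manip.finish_job(): hands the job in; it is judged then, once.
Trained networks look in the newest picture that a camera, given by its name, has taken for a name from the list of things; names that differ only in an ending like _2 or _b are one class to them, and where a whole thing is asked for, a point or a joint stands for the part that bears it (a point fixed in the world has none). Each returns a list of dicts, best first, with "conf" (0 to 1); they miss things now and then, are a little off and sometimes report something else, mostly with a low value. They report only what shows in the picture. A call takes as long as a camera call. They do not tell look-alikes from the thing itself.
- manip.boxes_of(camera, label): "rect" ([left, top, width, height] in pixels, round what is visible of it).
The state is a dict: "time_s": time; "joints": joint angles; "joint_velocities": joint speeds; "tau": joint torques, N m; "tool_pos": TCP position; "orientation": TCP orientation; "contact_force": force on the tool from outside, world axes, zero at the start; "moment": the same for the moment, N m; "finger_gap": opening from 0.0 (shut) to 1.0 (fully open); "finger_force": force on a finger pad.
Only numpy, scipy, OpenCV 4.12 (cv2) and the standard library are available. Lean on these libraries where they do the work, as an engineer would, in place of code of your own. Each camera call takes 0.05 s, during which the arm holds its last target. There are 200 camera calls.

TASK

Take the red-handled jar brush out of the crate and, keeping it in line with the tilted glass jar, push it in gently until the bristle head presses on the dried paint at the bottom (a light but definite push of about 5 N for a moment); draw it back until at least half of the bristle head is out of the jar, then push it to the bottom once more in the same way. Finally draw it out and lay it flat inside the blue drip tray. Go easy on the glass, leave the other tools lying in the crate and all the other things where they stand.

Things in the scene. Friction and masses are not known exactly. Their poses are not given: they have to be found in the camera images.
- brush: jar brush with a RED handle, 200 mm long, 0.14 kg, one of five tools lying side by side in the crate, about 54 mm apart, in any place. Origin: mid-length, at its underside; its long axis is at z = 21 mm. x runs to the bristle tip. Along x: end block 42 mm square, -100 to -86 mm; handle -86 to +5 mm, 18 wide (y), 24 high (z); thin stem to +40; white bristle head, stiff, 42 mm diameter, to +100 mm
- brush_tip (a point): centre of the flat bristle tip of the red brush, on its long axis (x = +100, z = +21 mm of the brush)
- brush_grip (a point): point on the axis of the red handle where it is well gripped, 150 mm from the tip (x = -50, z = +21 mm of the brush), near its centre of mass
- crate: open plywood crate, 320 (x) x 240 (y) x 45 mm high, walls and floor 5 mm, fixed. Origin: centre of its underside. The tools lie along its y, bristle and blade ends to about -y
- brush_green: another jar brush of the same size with a GREEN handle: not wanted, stays in the crate. Origin and axes as for the red one
- flat_brush: flat paint brush with pale wooden handle, about 175 x 38 x 16 mm, in the crate, stays there. Origin: underside, near its middle
- scraper: steel scraper with black handle, about 185 x 42 x 18 mm, in the crate, stays there. Origin: underside, near its middle
- stretcher: pale wooden canvas stretcher bar with a blue end, 185 x 26 x 18 mm, in the crate, stays there. Origin: centre of its underside
- jar: clear glass jar, 74 mm outside and 66 mm inside diameter, 105 mm tall, clamped in a fixed plywood stand (base 200 x 120 mm): its axis rises 35 degrees from level, its mouth looks up and away from the robot. Origin: centre of its outer bottom; z runs along its axis to the mouth. A hard blue paint cake covers the bottom, its face somewhere from z = 12 to 37 mm, immovable: feel for it
- jar_mouth (a point): centre of the jar's mouth (z = 105 mm of the jar), about 125 mm above the table
- tray: blue open drip tray, 250 (x) x 130 (y) x 22 mm high, walls and floor 4 mm, fixed. Origin: centre of its underside
- paint_tin: closed paint tin, 76 mm in diameter, 85 mm tall, standing loose; leave alone. Origin: centre of underside
- turps: amber bottle, 60 mm in diameter, 160 mm tall, standing loose; leave alone. Origin: centre of underside
- mug: white mug, 80 mm in diameter, 90 mm tall, loose; leave alone. Origin: centre of underside
- pigment: pigment jar, 64 mm in diameter, 75 mm tall, loose; leave alone. Origin: centre of underside
Things that resemble listed ones, but are neither listed nor needed, are in the scene too. Of the things that look like the scraper, the larger one is meant.

How it is judged:
By the outcome, as a careful person would: the job done as asked, in the order asked, and still so for the second after the job is handed in, with the robot touching nothing.
It also fails if it takes over 53 s, if anything falls off the work surface, if the arm or the gripper's body presses on something with over 40 N, if the wrist force passes 120 N, or if a joint passes its speed limit or range.

## Working session

There is one attempt and no reset: what is moved stays moved. The work goes in short steps, Python scripts to look and compute and a shell command to move; the robot and the scene stay as the last step left them, time stands still between calls to the robot, and variables do not carry over. Pictures are saved under pics/ and viewed, at most 13 in all, crops included, and the job is handed in when it is done.

```bash
mkdir -p pics; ls
python3 - <<'E'
from bench import manip
import cv2,json,numpy as np
for c in ["scene","top"]:
    s=manip.snapshot(c); cv2.imwrite(f"pics/{c}0.png",s["frame"])
    print(c,s["fx"],s["fy"],s["cx"],s["cy"],np.round(s["view"],4).tolist(),[k for k in s])
    for l in ["brush","crate","jar","jar_mouth","tray","brush_green"]:
        print(l,[(np.round(b["rect"]).tolist(),round(b["conf"],2)) for b in manip.boxes_of(c,l)])
print(manip.sense())
E
```

```text
pics
scene 515.4183603733068 515.4183603733068 322.91531777531395 229.03621425559882 [[0.7259, 0.6876, -0.0169, -0.3728], [-0.3729, 0.4141, 0.8303, 0.0936], [0.5779, -0.5964, 0.557, -1.7357], [0.0, 0.0, 0.0, 1.0]] ['frame', 'fx', 'fy', 'cx', 'cy', 'view']
brush [([217.0, 276.0, 71.0, 51.0], 0.97), ([414.0, 249.0, 31.0, 33.0], 0.59)]
crate [([179.0, 245.0, 150.0, 124.0], 0.7), ([210.0, 278.0, 78.0, 49.0], 0.16)]
jar [([343.0, 188.0, 40.0, 30.0], 0.95)]
jar_mouth [([344.0, 188.0, 41.0, 32.0], 0.94)]
tray [([286.0, 233.0, 99.0, 67.0], 0.88), ([196.0, 267.0, 64.0, 36.0], 0.71), ([342.0, 186.0, 44.0, 32.0], 0.6)]
brush_green [([221.0, 286.0, 80.0, 53.0], 0.7)]
top 512.5659808068477 512.5659808068477 322.4484946013184 240.69513212050313 [[0.0005, -1.0, -0.0018, 0.0389], [0.9944, 0.0003, 0.1061, -0.5127], [-0.1061, -0.0018, 0.9944, -1.2148], [0.0, 0.0, 0.0, 1.0]] ['frame', 'fx', 'fy', 'cx', 'cy', 'view']
brush [([400.0, 224.0, 86.0, 32.0], 0.81)]
crate [([383.0, 170.0, 120.0, 144.0], 0.8), ([396.0, 277.0, 82.0, 21.0], 0.55)]
jar [([223.0, 223.0, 45.0, 56.0], 0.69)]
jar_mouth [([228.0, 222.0
[... 191 characters left out ...]
e_s': 0.7, 'joints': array([-1.33676422e+00,  1.16003587e-01,  1.44158928e+00,  2.02561945e-05,
        1.58397891e+00, -3.78292568e-02]), 'joint_velocities': array([ 0.00075748,  0.00053528,  0.00012663, -0.00082193, -0.00091361,
        0.00022924]), 'tau': array([-8.66683200e-03, -7.31570792e+01, -6.32573962e+01, -3.07897481e-04,
        5.48250628e-04,  3.25122312e-05]), 'tool_pos': array([ 0.18123546, -0.6502305 ,  0.25630738]), 'orientation': array([9.90775623e-01, 1.35512597e-01, 1.11008929e-05, 9.39620214e-06]), 'contact_force': array([0.24590136, 0.14374421, 0.01899697]), 'moment': array([-0.01748235, -0.01220647, -0.01053668]), 'finger_force': 0.0, 'finger_gap': 1.0005062070447448}
```

View pics/scene0.png

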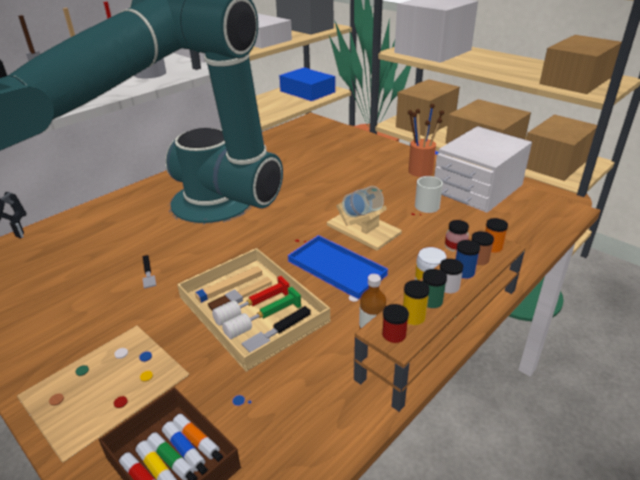

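View pics/top0.png

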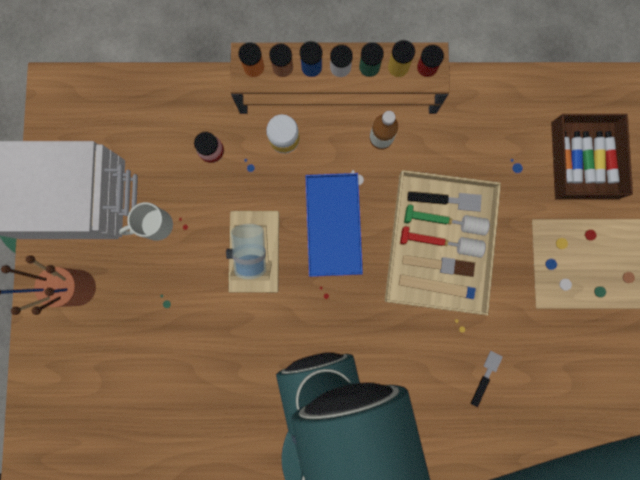

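Run:
```python
import cv2
t=cv2.imread("pics/top0.png")[160:330,200:520]
cv2.imwrite("pics/crop1.png",cv2.resize(t,(800,425),interpolation=cv2.INTER_CUBIC))
```

```text
(no output)
```

View pics/crop1.png

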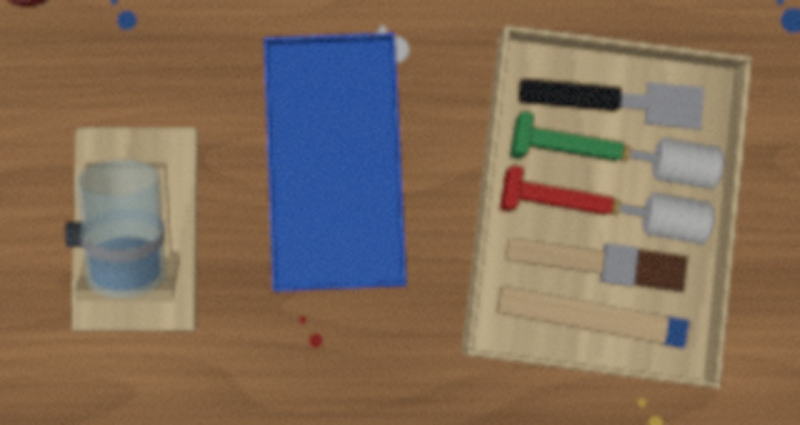

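The images show the red-handled brush at top (440,241) and scene (265,292). It could be confused with the green brush at top (445,220) and the flat brush at top (438,266). The red/blue paints on the rack and the marker box are too small or too far away to matter. The close crop confirms the red handle at crop (560,197) with its white head on the right. The jar stands at top (250,250), the tray at (334,225), and the loose small scraper outside the crate.

```bash
cat > h.py <<'E'
from bench import manip
import cv2,numpy as np
from scipy.spatial.transform import Rotation as R
def ray(s,uv):
    uv=np.atleast_2d(np.asarray(uv,float)); V=np.array(s["view"])
    d=np.c_[(uv[:,0]-s["cx"])/s["fx"],-(uv[:,1]-s["cy"])/s["fy"],-np.ones(len(uv))]@V[:3,:3]
    return -V[:3,:3].T@V[:3,3],d
def plane(s,uv,z):
    o,d=ray(s,uv); return o+d*((z-o[2])/d[:,2])[:,None]
def proj(s,p):
    V=np.array(s["view"]); c=np.atleast_2d(p)@V[:3,:3].T+V[:3,3]
    return np.c_[s["fx"]*c[:,0]/-c[:,2]+s["cx"],s["fy"]*c[:,1]/c[:,2]+s["cy"]]
def tri(obs):
    A=np.zeros((3,3));b=np.zeros(3)
    for s,uv in obs:
        o,d=ray(s,uv);d=d[0]/np.linalg.norm(d[0]);M=np.eye(3)-np.outer(d,d);A+=M;b+=M@o
    return np.linalg.solve(A,b)
def frame(brush_dir,tilt_z=None):
    "tool R with tool x = -brush_dir, tool z as far down as possible"
    x=-np.array(brush_dir,float);x/=np.linalg.norm(x);z=np.array([0,0,-1.]);z-=x*(z@x);z/=np.linalg.norm(z)
    return np.c_[x,np.cross(z,x),z]
def rows(pos,Rt,frm=None):
    "row numbers from the present (or given) pose to pos,Rt"
    s=manip.sense() if frm is None else frm
    R0=R.from_quat(s["orientation"]).as_matrix()
    w=R.from_matrix(R0.T@Rt).as_rotvec()/np.pi; d=R0.T@(np.array(pos)-s["tool_pos"])/.25
    return np.round(np.r_[w,d],3).tolist()
def redpts(f,box):
    l,t,w,h=box; c=f[t:t+h,l:l+w].astype(int)
    m=(c[...,2]>110)&(c[...,1]<80)&(c[...,0]<90); v,u=np.nonzero(m); return np.c_[u+l,v+t]
E
python3 - <<'E'
from h import *
s=manip.snapshot("top")
p=redpts(s["frame"],(395,215,70,45)); P=plane(s,p,.034)[:,:2]
c=P.mean(0); h=P
vx,vy,x0,y0=cv2.fitLine(P.astype(np.float32),cv2.DIST_HUBER,0,.001,.001).ravel(); d=np.array([vx,vy]); d*=-np.sign(d[1])
t=(P-[x0,y0])@d
print("red n",len(p),"line",x0,y0,"dir",d,np.degrees(np.arctan2(d[1],d[0])),"t",t.min(),t.max())
# end block back at t.min => x=-100 ; handle end x=+5
print("crate corners",plane(s,[[402,172],[500,182],[488,314],[387,302]],.045).round(3).tolist())
print("tray corners",plane(s,[[306,175],[358,174],[362,274.5],[309,276.5]],.022).round(3).tolist())
print("base",plane(s,[[230,211],[278.5,211],[278,292],[229,292]],.012).round(3).tolist())
print("jar box",plane(s,[[223,223],[268,223],[268,279],[223,279]],.1).round(3).tolist())
for n,uv in dict(turps=(388,118),pig=(208,146),tin=(283,132),mug=(150,221)).items(): print(n,plane(s,uv,.1).round(3))
# target over the jar for a wrist look
Rt=frame([-1,0,0]); print(rows([.5,.17,.40],Rt), rows([.5,-.2,.40],frame([d[0],d[1],0])))
E
```

```text
red n 371 line 0.5192387 -0.19510104 dir [-0.18253979 -0.98319846] -100.51772 t -0.04519224012689506 0.061487218388777264
crate corners [[0.678, -0.154, 0.045], [0.654, -0.39, 0.045], [0.338, -0.35, 0.045], [0.365, -0.113, 0.045]]
tray corners [[0.676, 0.08, 0.022], [0.679, -0.049, 0.022], [0.431, -0.057, 0.022], [0.426, 0.072, 0.022]]
base [[0.588, 0.267, 0.012], [0.588, 0.148, 0.012], [0.389, 0.147, 0.012], [0.389, 0.266, 0.012]]
jar box [[0.546, 0.267, 0.1], [0.546, 0.164, 0.1], [0.418, 0.162, 0.1], [0.418, 0.264, 0.1]]
turps [[ 0.794 -0.114  0.1  ]]
pig [[0.726 0.305 0.1  ]]
tin [[0.76  0.131 0.1  ]]
mug [[0.55  0.434 0.1  ]]
[-0.0, -0.0, 0.087, 2.109, -2.818, -0.575] [-0.0, -0.0, -0.355, 1.712, -1.393, -0.575]
```

```bash
A="" 
python3 -m creep '0 0 0 .57 -.464 -.19 0.4;0 0 0 .57 -.464 -.19 0.4;0 0 0 .57 -.464 -.19 0.4;0 0 0 .57 -.464 -.19 0.4;0 0 0 .57 -.464 -.19 0.4' 
python3 -m creep '0 0 0 .57 -.464 -.19 0.4;0 0 0 .57 -.464 -.19 0.4;0 0 0 .57 -.464 -.19 0.4;0 0 0 .57 -.464 -.19 0.4;0 0 0 .57 -.464 -.19 0.4' 
python3 -m creep '0 0 -.19 .57 -.464 -.19 0.4;0 0 -.19 .57 -.464 -.19 0.4;0 0 -.19 .57 -.464 -.19 0.4;0 0 -.19 .57 -.464 -.19 0.4;0 0 -.19 .57 -.464 -.19 0.4' 
python3 -m creep '0 0 -.165 0 0 0 0.4;0 0 -.165 0 0 0 0.4;0 0 -.165 0 0 0 0.4;0 0 -.165 0 0 0 0.4;0 0 -.165 0 0 0 0.4'
python3 - <<'E'
from h import *
s=manip.snapshot("wrist"); cv2.imwrite("pics/w1.png",s["frame"]); np.save("w1.npy",s,allow_pickle=True)
st=manip.sense(); print(st["tool_pos"],st["joints"].round(3),st["time_s"],st["finger_gap"])
V=np.array(s["view"]);print(-V[:3,:3].T@V[:3,3],-V[2,:3],s["fx"])
for l in ["brush","brush_green"]: print(l,[(np.round(b["rect"]).tolist(),round(b["conf"],2)) for b in manip.boxes_of("wrist",l)])
E
```

```text
time_s: 1.17
tool_pos: [0.289, -0.4976, 0.3055]
orientation: [0.991, 0.136, 0.001, 0.001]
contact_force: [0.1, -0.6, -0.0]
finger_gap: 0.6
finger_force: 0.0
time_s: 1.58
tool_pos: [0.395, -0.3473, 0.353]
orientation: [0.991, 0.136, 0.001, 0.001]
contact_force: [-1.1, -0.5, -0.4]
finger_gap: 0.602
finger_force: 0.0
time_s: 2.0
tool_pos: [0.5011, -0.1972, 0.4002]
orientation: [0.905, 0.425, 0.001, 0.0]
contact_force: [-0.3, -0.5, -0.3]
finger_gap: 0.598
finger_force: 0.0
time_s: 2.42
tool_pos: [0.4996, -0.2001, 0.3989]
orientation: [0.767, 0.642, 0.0, 0.0]
contact_force: [-0.5, 0.0, -0.2]
finger_gap: 0.601
finger_force: 0.0
[ 0.49957027 -0.20018462  0.39883952] [-0.429 -0.183  1.505  0.     1.82  -0.246] 2.4667 0.5998892965102358
[ 0.5127221  -0.12567668  0.51758122] [-0.05232767 -0.29151643 -0.95513349] 356.21014120143235
brush [([318.0, 158.0, 31.0, 142.0], 0.66)]
brush_green [([351.0, 162.0, 40.0, 138.0], 0.94), ([315.0, 156.0, 35.0, 147.0], 0.34)]
```

View pics/w1.png

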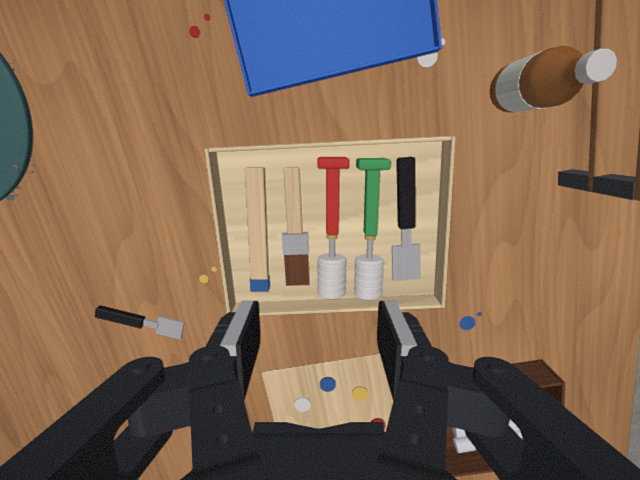

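The wrist view shows the red brush at (333,165)–(331,297), with the green one next to it at (371,230) and the flat brush at (294,225). Both neighbours are clear. Next I measure the red brush precisely and work out the move to look at the jar.

Run:
```python
from h import *
s=np.load("w1.npy",allow_pickle=True).item()
p=redpts(s["frame"],(310,150,42,95)); 
top=p[p[:,1]<169]; hd=p[p[:,1]>173]
print(len(top),len(hd),"block u",top[:,0].min(),top[:,0].max(),"v",p[:,1].min(),p[:,1].max())
P=plane(s,hd,.036)[:,:2]
vx,vy,x0,y0=cv2.fitLine(P.astype(np.float32),cv2.DIST_HUBER,0,.001,.001).ravel(); d=np.array([vx,vy]); d*=-np.sign(d[1])
t=(P-[x0,y0])@d
print("handle front end",np.array([x0,y0])+d*t.max(),"dir",d,np.degrees(np.arctan2(d[1],d[0])))
tip=plane(s,[[331.5,298]],.02); blk=plane(s,[[333,157]],.047); print("tip",tip,"block",blk)
t2=manip.snapshot("top"); q=redpts(t2["frame"],(395,215,70,45)); q2=q[(q[:,0]>408)]
Q=plane(t2,q2,.036)[:,:2]
vx,vy,a0,b0=cv2.fitLine(Q.astype(np.float32),cv2.DIST_HUBER,0,.001,.001).ravel(); e=np.array([vx,vy]); e*=-np.sign(e[1])
t=(Q-[a0,b0])@e; print("top handle front",np.array([a0,b0])+e*t.max(),e,np.degrees(np.arctan2(e[1],e[0])))
print("crate dir", np.degrees(np.arctan2(-.39+.154,.654-.678)),np.degrees(np.arctan2(-.35+.113,.338-.365)))
print(rows([.5,.21,.36],frame([-1,0,0])))
```

```text
350 756 block u 318 348 v 157 234
handle front end [ 0.50852656 -0.25531426] dir [-0.1769297 -0.9842235] -100.19096
tip [[ 0.49141669 -0.35934851  0.02      ]] block [[ 0.52716395 -0.15202988  0.047     ]]
top handle front [ 0.51425045 -0.22357683] [-0.16222523 -0.98675376] -99.336075
crate dir -95.80672690553159 -96.49934627965456
[0.0, -0.0, 0.44, 1.613, -0.304, 0.155]
```

```bash
python3 -m creep '0 0 0 .806 -.152 .078 0.4;0 0 0 .806 -.152 .078 0.4;0 0 0 .806 -.152 .078 0.4;0 0 0 .806 -.152 .078 0.4;0 0 0 .806 -.152 .078 0.4' >/dev/null
python3 -m creep '0 0 .19 .806 -.152 .078 0.4;0 0 .19 .806 -.152 .078 0.4;0 0 .19 .806 -.152 .078 0.4;0 0 .19 .806 -.152 .078 0.4;0 0 .19 .806 -.152 .078 0.4' >/dev/null
python3 -m creep '0 0 .19 0 0 0 0.4;0 0 .19 0 0 0 0.4;0 0 .19 0 0 0 0.4;0 0 .19 0 0 0 0.4;0 0 .19 0 0 0 0.4' >/dev/null
python3 -m creep '0 0 .06 0 0 0 0.4;0 0 .06 0 0 0 0.4;0 0 .06 0 0 0 0.4;0 0 .06 0 0 0 0.4'
python3 - <<'E'
from h import *
s=manip.snapshot("wrist"); cv2.imwrite("pics/w2.png",s["frame"]); np.save("w2.npy",s,allow_pickle=True)
st=manip.sense(); print(st["tool_pos"],st["joints"].round(3),st["time_s"])
for l in ["jar","jar_mouth"]: print(l,[(np.round(b["rect"],1).tolist(),round(b["conf"],2)) for b in manip.boxes_of("wrist",l)])
E
```

```text
time_s: 4.2
tool_pos: [0.4988, 0.19, 0.3617]
orientation: [1.0, 0.022, 0.0, -0.0]
contact_force: [-0.3, -0.1, -0.1]
finger_gap: 0.603
finger_force: 0.0
[0.4988349  0.18999101 0.36171374] [ 0.316 -0.2    1.579 -0.     1.762  1.843] 4.25
jar [([257.9, 166.5, 81.2, 113.4], 0.71), ([523.8, 50.9, 112.7, 274.9], 0.62)]
jar_mouth [([254.5, 171.4, 86.0, 109.6], 0.97)]
```

View pics/w2.png

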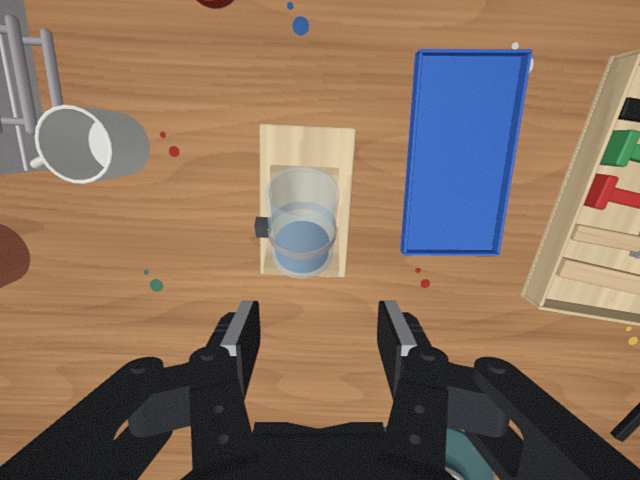

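The jar shows at wrist (267–339, 168–278), with its mouth rim around (303,190). Next I fit the jar model in three views and overlay the result to check it.

```bash
cat > jar.py <<'E'
from h import *
from scipy.optimize import least_squares
w=np.load("w2.npy",allow_pickle=True).item(); t=manip.snapshot("top"); c=manip.snapshot("scene")
th=np.linspace(0,2*np.pi,90)
def ring(M,psi,z,r):
    a=np.array([np.cos(.6109)*np.cos(psi),np.cos(.6109)*np.sin(psi),np.sin(.6109)]); e=np.array([-np.sin(psi),np.cos(psi),0]); n=np.cross(a,e)
    return M+(z-.105)*a+r*(np.cos(th)[:,None]*e+np.sin(th)[:,None]*n)
def ext(s,M,psi):
    q=proj(s,np.r_[ring(M,psi,0,.037),ring(M,psi,.105,.037)]); return np.r_[q.min(0),q.max(0)]
obs=[(w,[267.5,168,339,278.5],1),(t,[232,224,265,277],1),(c,[343,187.5,383.5,218],.5)]
f=lambda x:np.concatenate([k*(ext(s,x[:3],x[3])-o) for s,o,k in obs]+[[(x[2]-.125)/.002,x[3]/.02]])
r=least_squares(f,[.53,.21,.125,0],loss="soft_l1")
b=plane(w,[[260,125],[261,276],[355,128],[345,276]],.012); print("base",b.round(4).tolist())
print("M,psi",r.x.round(4),r.fun.round(1))
im=cv2.resize(w["frame"][110:310,210:410],None,fx=3,fy=3,interpolation=cv2.INTER_CUBIC)
for z,rr,col in [(0,.037,(0,0,255)),(.105,.037,(0,255,0)),(.105,.033,(0,255,255))]:
    cv2.polylines(im,[((proj(w,ring(r.x[:3],r.x[3],z,rr))-[210,110])*3).astype(int)],True,col,1)
i2=cv2.resize(t["frame"][190:300,210:290],(400,600),interpolation=cv2.INTER_CUBIC)[:, :200*2]
for z,col in [(0,(0,0,255)),(.105,(0,255,0))]:
    cv2.polylines(i2,[((proj(t,ring(r.x[:3],r.x[3],z,.037))-[210,190])*[5,600/110]).astype(int)],True,col,1)
cv2.imwrite("pics/jar.png",cv2.resize(np.hstack([im,i2]),(800,480)))
E
python3 jar.py
```

```text
base [[0.5863, 0.2663, 0.012], [0.3847, 0.2658, 0.012], [0.5879, 0.148, 0.012], [0.3898, 0.1474, 0.012]]
M,psi [ 0.5232  0.206   0.1235 -0.0186] [-1.5 -1.5  1.2  0.5 -0.9 -0.1  1.3  2.8 -0.7 -0.5 -0.1  0.2 -0.7 -0.9]
```

View pics/jar.png

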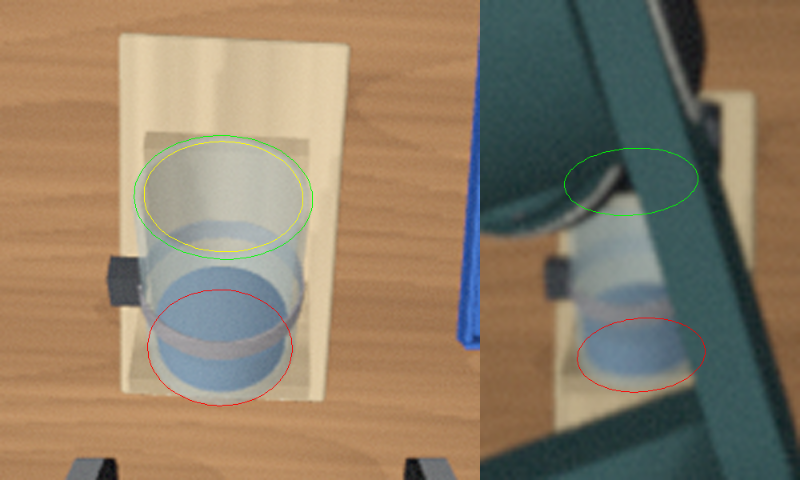

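Run:
```python
from h import *
w=np.load("w2.npy",allow_pickle=True).item(); f=w["frame"].astype(float)
for v in (180,188,196,206,240,262):
    g=f[v-1:v+2].mean(0)
    print(v,"L",[int(x) for x in g[258:280].sum(1)],"R",[int(x) for x in g[330:350].sum(1)])
print("col303 top",[int(x) for x in f[156:180,300:306].mean(1).sum(1)],"bot",[int(x) for x in f[268:288,300:306].mean(1).sum(1)])
```

```text
180 L [393, 437, 535, 585, 585, 577, 579, 585, 593, 606, 607, 581, 538, 507, 490, 466, 452, 456, 465, 462, 467, 470] R [547, 549, 541, 530, 522, 531, 538, 543, 569, 602, 601, 602, 601, 606, 606, 609, 602, 586, 579, 569]
188 L [425, 454, 539, 583, 580, 576, 579, 576, 571, 562, 548, 517, 483, 447, 447, 453, 451, 460, 464, 463, 469, 474] R [547, 536, 542, 536, 538, 547, 546, 543, 558, 588, 604, 604, 602, 603, 601, 596, 589, 583, 574, 560]
196 L [404, 439, 538, 584, 588, 577, 571, 566, 583, 572, 551, 500, 480, 481, 448, 452, 459, 456, 462, 468, 468, 469] R [542, 543, 539, 533, 530, 530, 551, 554, 549, 570, 603, 606, 595, 586, 577, 574, 573, 567, 574, 560]
206 L [392, 434, 538, 587, 587, 577, 582, 578, 578, 565, 577, 576, 530, 488, 485, 472, 473, 463, 464, 462, 463, 462] R [538, 533, 522, 505, 484, 494, 507, 518, 568, 595, 589, 587, 582, 576, 576, 575, 575, 581, 567, 499]
240 L [365, 407, 515, 595, 595, 585, 582, 588, 592, 561, 523, 482, 444, 444, 448, 444, 445, 446, 448, 448, 449, 455] R [463, 425, 368, 341, 372, 479, 514, 506, 519, 567, 577, 582, 585, 588, 586, 590, 567, 469, 363, 367]
262 L [373, 391, 492, 594, 598, 570, 494, 459, 468, 468, 472, 471, 473, 467, 474, 485, 513, 523, 529, 527, 514, 485] R [459, 477, 480, 478, 479, 478, 476, 475, 494, 549, 592, 588, 591, 599, 588, 508, 401, 370, 379, 384]
col303 top [546, 545, 545, 547, 545, 545, 548, 547, 547, 543, 521, 535, 555, 548, 540, 542, 544, 553, 560, 562, 558, 560, 559, 559] bot [437, 438, 439, 431, 449, 499, 533, 531, 498, 497, 485, 418, 416, 431, 440, 452, 450, 445, 434, 421]
```

```bash
python3 - <<'E'
import re
s=open("jar.py").read()
s=s.replace('th=np','c["frame"]=cv2.imread("pics/scene0.png");t["frame"]=cv2.imread("pics/top0.png")\nth=np')
s=s.replace("def ext(s,M,psi):","def ext(s,M,psi,rad):").replace("0,.037),ring(M,psi,.105,.037)","0,rad),ring(M,psi,.105,rad)").replace("ext(s,x[:3],x[3])","ext(s,x[:3],x[3],x[4])")
s=s.replace("267.5,168,339,278.5","268.5,166.5,338.5,278.7").replace("x[3]/.02]","x[3]/.01,(x[4]-.037)/.001]").replace(",.125,0]",",.125,0,.037]")
s=s[:s.index("im=cv2")]+'''
def ov(s,x,y,W,H,k):
    im=cv2.resize(s["frame"][y:y+H,x:x+W],None,fx=k,fy=k,interpolation=cv2.INTER_CUBIC)
    for z,col in [(0,(0,0,255)),(.105,(0,255,0))]: cv2.polylines(im,[((proj(s,ring(r.x[:3],r.x[3],z,r.x[4]))-[x,y])*k).astype(int)],True,col,1)
    return im
cv2.imwrite("pics/jar2.png",np.hstack([ov(c,325,175,80,75,5),ov(t,215,215,80,75,5)]))
'''
open("jar.py","w").write(s)
E
python3 jar.py
```

```text
base [[0.5863, 0.2663, 0.012], [0.3847, 0.2658, 0.012], [0.5879, 0.148, 0.012], [0.3898, 0.1474, 0.012]]
M,psi [ 0.5242  0.2058  0.1253 -0.0028  0.0352] [-0.7  0.3  0.3 -1.2 -0.1 -0.3  1.1  1.9 -0.5 -0.3 -0.2 -0.2  0.2 -0.3
 -1.8]
```

View pics/jar2.png

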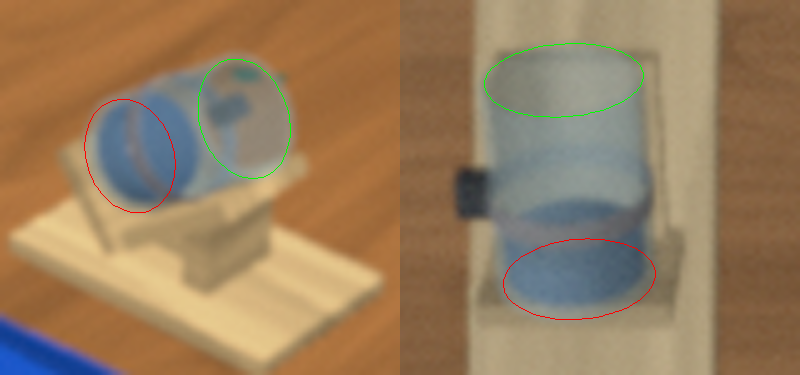

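The fit is within about 2–3 mm: mouth at (0.524, 0.206, 0.1255) with yaw about 0. Now I go to grasp the brush.

```bash
python3 -m creep '0 0 0 0 .78 .25 0.4;0 0 0 0 .78 .25 0.4;0 0 0 0 .78 .25 0.4;0 0 0 0 .78 .25 0.4;0 0 0 0 .78 .25 0.4' >/dev/null
python3 -m creep '0 0 -.19 0.05 .78 .25 0.4;0 0 -.19 0.05 .78 .25 0.4;0 0 -.19 0.05 .78 .25 0.4;0 0 -.19 0.05 .78 .25 0.4;0 0 -.19 0.05 .78 .25 0.4' >/dev/null
python3 -m creep '0 0 -.19 0 0 0 0.4;0 0 -.19 0 0 0 0.4;0 0 -.19 0 0 0 0.4;0 0 -.19 0 0 0 0.4;0 0 -.19 0 0 0 0.4'
python3 - <<'E'
from h import *
a=np.radians(-99.8);print(rows([.518,-.2018,.16],frame([np.cos(a),np.sin(a),0])))
E
```

```text
time_s: 5.8
tool_pos: [0.5271, -0.1896, 0.2397]
orientation: [0.816, 0.578, -0.0, -0.0]
contact_force: [0.3, 1.3, 0.4]
finger_gap: 0.602
finger_force: 0.0
[-0.0, -0.0, -0.053, -0.058, -0.018, 0.319]
```

```bash
python3 -m creep '0 0 -.053 -.058 -.018 .319 0.5;0 0 -.053 -.058 -.018 .319 0.5;0 0 -.053 -.058 -.018 .319 0.5;0 0 -.053 -.058 -.018 .319 0.5'
python3 - <<'E'
from h import *
a=np.radians(-99.8);print(rows([.518,-.2018,.035],frame([np.cos(a),np.sin(a),0])))
s=manip.snapshot("wrist"); cv2.imwrite("pics/w3.png",s["frame"])
p=redpts(s["frame"],(200,50,240,300)); h=p
P=plane(s,p,.038)[:,:2]; vx,vy,x0,y0=cv2.fitLine(P.astype(np.float32),cv2.DIST_HUBER,0,.001,.001).ravel()
print(len(p),x0,y0,np.degrees(np.arctan2(vy,vx)), "x at grip y",x0+(-.2018-y0)*vx/vy, P.min(0),P.max(0))
E
```

```text
time_s: 6.13
tool_pos: [0.5174, -0.2014, 0.1593]
orientation: [0.768, 0.64, -0.001, -0.001]
contact_force: [0.7, 0.3, 0.7]
finger_gap: 0.5
finger_force: 0.0
[-0.001, -0.0, -0.003, -0.002, 0.004, 0.497]
4378 0.5227113 -0.17928734 79.86649 x at grip y 0.5186876 [ 0.50133593 -0.25626674] [ 0.54727221 -0.14781839]
```

View pics/w3.png

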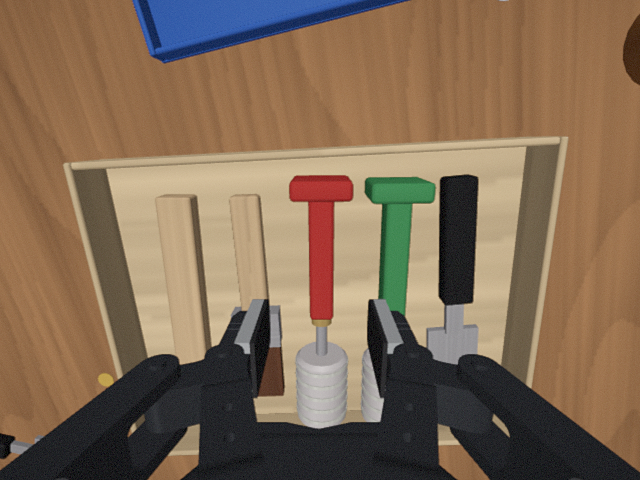

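The red handle (u≈321) is centred between the open fingers (inner edges 270 and 370), and both neighbours are clear. Now I descend and grip.

```bash
python3 -m creep '0 0 0 .004 0 .15 0.5;0 0 0 .004 0 .3 0.5;0 0 0 .004 0 .4 0.5;0 0 0 .004 0 .46 0.5;0 0 0 .004 0 .497 0.5' 
python3 -m creep '0 0 0 0 0 0 1;0 0 0 0 0 0 1;0 0 0 0 0 0 1;0 0 0 0 0 0 1;0 0 0 0 0 0 1' 70
python3 -m creep '0 0 0 0 0 -.05 1;0 0 0 0 0 -.15 1;0 0 0 0 0 -.3 1;0 0 0 0 0 -.46 1;0 0 0 0 0 -.62 1' 70
python3 - <<'E'
from h import *
st=manip.sense(); print(st["joints"].round(3),st["moment"])
c=np.cos(.6109);s=np.sin(.6109)
M=np.array([.524,.2065,.1255]);a=np.array([c,0,s]);Rt=frame(-a);print(Rt.round(3).tolist())
E
```

```text
time_s: 6.6
tool_pos: [0.5192, -0.2006, 0.0365]
orientation: [0.768, 0.641, 0.0, 0.0]
contact_force: [-0.7, 0.5, -0.0]
finger_gap: 0.503
finger_force: 0.0
time_s: 7.02
tool_pos: [0.5194, -0.201, 0.0381]
orientation: [0.768, 0.641, 0.001, 0.002]
contact_force: [0.8, 1.1, 7.7]
finger_gap: 0.196
finger_force: 69.7
time_s: 7.43
tool_pos: [0.5177, -0.2004, 0.1939]
orientation: [0.768, 0.641, 0.0, 0.0]
contact_force: [1.4, -0.2, -1.8]
finger_gap: 0.201
finger_force: 68.5
[-0.415 -0.123  1.781 -0.     1.483 -0.236] [0.03933888 0.01076207 0.01622981]
[[0.819, 0.0, 0.574], [0.0, -1.0, 0.0], [0.574, 0.0, -0.819]]
```

Run:
```python
from h import *
st=manip.sense();R0=R.from_quat(st["orientation"]).as_matrix()
print(rows([.64,.2065,.33],R0))
```

```text
[0.0, 0.0, 0.0, 1.689, 0.192, -0.544]
```

```bash
python3 -m creep '0 0 0 .05 0 -.13 1;0 0 0 .15 .02 -.25 1;0 0 0 .3 .05 -.35 1;0 0 0 .45 .07 -.4 1;0 0 0 .6 .09 -.45 1' >/dev/null
python3 -m creep '0 0 .19 .6 .05 -.09 1;0 0 .19 .6 .05 -.09 1;0 0 .19 .6 .05 -.09 1;0 0 .19 .6 .05 -.09 1;0 0 .19 .6 .05 -.09 1' >/dev/null
python3 -m creep '0 0 .19 0 0 0 1;0 0 .19 0 0 0 1;0 0 .19 0 0 0 1;0 0 .19 0 0 0 1;0 0 .19 0 0 0 1'
python3 - <<'E'
from h import *
c=np.cos(.6109);s=np.sin(.6109)
print(rows([.68,.2065,.27],frame([-c,0,-s])),manip.sense()["joints"].round(3))
E
```

```text
time_s: 8.68
tool_pos: [0.6055, 0.0881, 0.3273]
orientation: [0.995, 0.095, 0.0, 0.0]
contact_force: [0.3, 0.4, -1.7]
finger_gap: 0.197
finger_force: 68.6
[-0.019, 0.194, 0.059, 0.382, -0.408, 0.23] [ 0.103 -0.032  1.48  -0.     1.692  1.482]
```

```bash
python3 -m creep '-.003 .03 .01 .15 -.2 0 1;-.007 .07 .02 .382 -.408 .05 1;-.011 .11 .033 .382 -.408 .1 1;-.015 .15 .045 .382 -.408 .18 1;-.019 .19 .059 .382 -.408 .23 1' >/dev/null
python3 -m creep '0 0 0 0 0 0 1;0 0 0 0 0 0 1;0 0 0 0 0 0 1'
python3 - <<'E'
from h import *
c=np.cos(.6109);s=np.sin(.6109)
print(rows([.689,.2065,.256],frame([-c,0,-s])),manip.sense()["joints"].round(3),manip.sense()["contact_force"])
for n in ("top","scene"):
    S=manip.snapshot(n);np.save(n+"3.npy",S,allow_pickle=True)
    st=manip.sense();R0=R.from_quat(st["orientation"]).as_matrix();tip=st["tool_pos"]+R0@[-.15,0,.0121];print(n,"tip",tip.round(4),proj(S,[tip,tip+R0@[.06,0,0],tip+R0@[.145,0,0],[.524,.2065,.1255]]).round(1).tolist())
S=manip.snapshot("scene")
cv2.imwrite("pics/s3.png",np.hstack([cv2.resize(np.load("scene3.npy",allow_pickle=True).item()["frame"][120:230,320:430],(400,400),interpolation=2),cv2.resize(np.load("top3.npy",allow_pickle=True).item()["frame"][150:290,180:320],(400,400),interpolation=2)]))
E
```

```text
time_s: 9.35
tool_pos: [0.6799, 0.2067, 0.2718]
orientation: [0.959, 0.008, 0.282, -0.0]
contact_force: [0.3, -0.2, -0.9]
finger_gap: 0.197
finger_force: 68.9
[-0.002, 0.012, 0.005, -0.004, 0.001, 0.073] [ 0.321 -0.095  1.697 -0.199  0.999  1.936] [ 0.34638911 -0.20807948 -0.86766898]
top tip [0.561  0.2043 0.1806] [[245.0, 210.6], [242.6, 184.1], [239.0, 144.2], [247.5, 231.0]]
scene tip [0.5612 0.2043 0.1803] [[384.8, 186.4], [400.5, 181.7], [424.6, 174.6], [374.0, 198.5]]
```

View pics/s3.png

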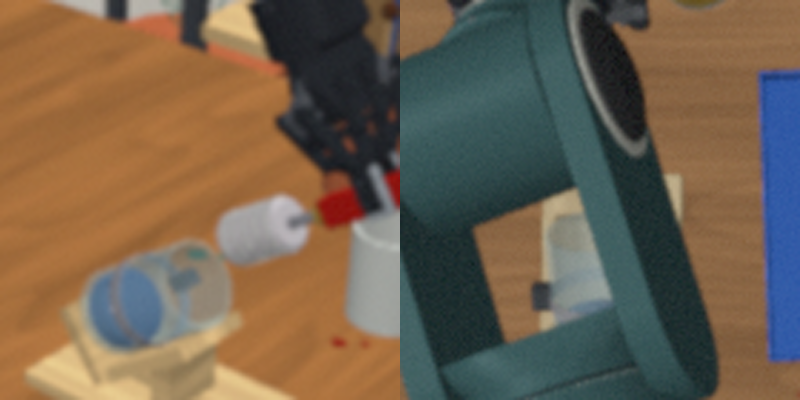

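The brush lies on the jar axis: the tip is seen at scene (384,185) against (384.8,186.4) predicted, and the mouth at about (374,199). Next I align exactly and start inserting.

```bash
python3 -m creep '-.002 .012 .005 -.004 .001 .073 1;-.002 .012 .005 -.004 .001 .073 1;-.002 .012 .005 -.004 .001 .073 1;-.002 .012 .005 -.004 .001 .073 1' >/dev/null
cat > f.py <<'E'
from h import *
c=np.cos(.6109);s=np.sin(.6109);a=np.array([c,0,s]);M=np.array([.524,.2065,.1255])
st=manip.sense();R0=R.from_quat(st["orientation"]).as_matrix();tip=st["tool_pos"]+R0@[-.15,0,.0121];d=tip-M
print("t",round(st["time_s"],2),"tip jar z mm",round(105+1e3*d@a,1),"off(world) mm",(1e3*(d-a*(d@a))).round(1),"tool-frame err",rows(st["tool_pos"]-(d-a*(d@a)),frame(-a)),"F tool",(R0.T@st["contact_force"]).round(2))
E
python3 f.py
```

```text
t 9.83 tip jar z mm 163.2 off(world) mm [ 0.9  0.  -1.3] tool-frame err [0.001, 0.001, 0.0, -0.0, 0.0, -0.006] F tool [-0.55  0.33  0.78]
```

```bash
python3 -m creep '0 0 0 -.04 0 -.006 1;0 0 0 -.09 0 -.006 1;0 0 0 -.14 0 -.006 1;0 0 0 -.19 0 -.006 1;0 0 0 -.24 0 -.006 1' >/dev/null
python3 f.py
python3 -m creep '0 0 0 -.05 0 0 1;0 0 0 -.1 0 0 1;0 0 0 -.15 0 0 1;0 0 0 -.19 0 0 1;0 0 0 -.22 0 0 1' >/dev/null
python3 f.py
```

```text
t 10.25 tip jar z mm 101.8 off(world) mm [ 0.1  0.2 -0.1] tool-frame err [0.0, 0.0, -0.0, -0.0, 0.001, -0.001] F tool [-0.69 -0.08  1.46]
t 10.67 tip jar z mm 46.6 off(world) mm [ 0.2  0.2 -0.3] tool-frame err [0.0, 0.0, 0.0, -0.0, 0.001, -0.001] F tool [-0.75 -0.51  1.81]
```

```bash
python3 -m creep '0 0 0 -.008 0 0 1;0 0 0 -.014 0 0 1;0 0 0 -.02 0 0 1;0 0 0 -.026 0 0 1;0 0 0 -.032 0 0 1' >/dev/null
python3 f.py
```

```text
t 11.08 tip jar z mm 39.8 off(world) mm [ 0.5  0.3 -0.7] tool-frame err [0.001, 0.0, -0.0, -0.0, 0.001, -0.003] F tool [-1.85  0.05  1.56]
```

```bash
python3 -m creep '0 0 0 -.004 0 0 1;0 0 0 -.008 0 0 1;0 0 0 -.012 0 0 1;0 0 0 -.016 0 0 1' >/dev/null
python3 f.py
```

```text
t 11.42 tip jar z mm 35.5 off(world) mm [ 0.5  0.2 -0.7] tool-frame err [0.001, 0.0, -0.0, -0.0, 0.001, -0.004] F tool [-1.07 -0.44  2.31]
```

```bash
cat >> f.py <<'E'
import sys
if len(sys.argv)>1 and (R0.T@st["contact_force"])[0]>float(sys.argv[1]): sys.exit(1)
E
python3 -m creep '0 0 0 -.003 0 0 1;0 0 0 -.006 0 0 1' >/dev/null; python3 f.py 1 &&
python3 -m creep '0 0 0 -.003 0 0 1;0 0 0 -.006 0 0 1' >/dev/null && python3 f.py 1 &&
python3 -m creep '0 0 0 -.003 0 0 1;0 0 0 -.006 0 0 1' >/dev/null && python3 f.py 1 &&
python3 -m creep '0 0 0 -.003 0 0 1;0 0 0 -.006 0 0 1' >/dev/null && python3 f.py 1 &&
python3 -m creep '0 0 0 -.003 0 0 1;0 0 0 -.006 0 0 1' >/dev/null && python3 f.py 1 &&
python3 -m creep '0 0 0 -.003 0 0 1;0 0 0 -.006 0 0 1' >/dev/null && python3 f.py 1
```

```text
t 11.58 tip jar z mm 33.9 off(world) mm [ 0.5  0.3 -0.7] tool-frame err [0.001, 0.0, -0.0, -0.0, 0.001, -0.004] F tool [-0.83 -0.33  1.33]
t 11.75 tip jar z mm 32.5 off(world) mm [ 0.5  0.3 -0.7] tool-frame err [0.001, 0.0, -0.0, -0.0, 0.001, -0.003] F tool [-1.11  0.76  0.71]
t 11.92 tip jar z mm 31.0 off(world) mm [ 0.5  0.2 -0.7] tool-frame err [0.001, 0.0, -0.0, -0.0, 0.001, -0.003] F tool [-1.32  0.02  1.1 ]
t 12.08 tip jar z mm 29.5 off(world) mm [ 0.5  0.3 -0.7] tool-frame err [0.001, 0.0, -0.0, -0.0, 0.001, -0.003] F tool [-0.94  0.3   1.48]
t 12.25 tip jar z mm 28.0 off(world) mm [ 0.5  0.3 -0.7] tool-frame err [0.001, 0.0, -0.0, -0.0, 0.001, -0.003] F tool [-1.52  0.09  2.15]
t 12.42 tip jar z mm 26.5 off(world) mm [ 0.5  0.3 -0.7] tool-frame err [0.001, 0.0, -0.0, -0.0, 0.001, -0.003] F tool [ 5.76 -0.23  1.55]
```

Contact came at jar z≈26.5 mm with about 6.8 N above baseline. I hold it briefly.

```bash
python3 -m creep '0 0 0 0 0 0 1;0 0 0 0 0 0 1' >/dev/null; python3 f.py
python3 -m creep '0 0 0 0 0 0 1;0 0 0 0 0 0 1' >/dev/null; python3 f.py
```

```text
t 12.58 tip jar z mm 26.6 off(world) mm [ 0.5  0.3 -0.7] tool-frame err [0.001, 0.0, -0.0, -0.0, 0.001, -0.003] F tool [0.18 0.45 1.54]
t 12.75 tip jar z mm 26.6 off(world) mm [ 0.5  0.3 -0.7] tool-frame err [0.001, 0.0, -0.0, -0.0, 0.001, -0.003] F tool [0.17 0.06 1.91]
```

```bash
python3 -m creep '0 0 0 -.002 0 0 1;0 0 0 -.002 0 0 1;0 0 0 -.002 0 0 1' >/dev/null; python3 f.py 3 &&
python3 -m creep '0 0 0 -.002 0 0 1;0 0 0 -.002 0 0 1;0 0 0 -.002 0 0 1' >/dev/null && python3 f.py 3 &&
python3 -m creep '0 0 0 -.002 0 0 1;0 0 0 -.002 0 0 1;0 0 0 -.002 0 0 1' >/dev/null && python3 f.py 3
```

```text
t 13.0 tip jar z mm 26.6 off(world) mm [ 0.4  0.3 -0.6] tool-frame err [0.0, -0.0, -0.0, 0.0, 0.001, -0.003] F tool [3.3  0.41 1.71]
```

```bash
python3 -m creep '0 0 0 -.0007 0 0 1;0 0 0 -.0007 0 0 1;0 0 0 -.0007 0 0 1' >/dev/null; python3 f.py
python3 -m creep '0 0 0 0 0 0 1;0 0 0 0 0 0 1' >/dev/null; python3 f.py
```

```text
t 13.25 tip jar z mm 26.5 off(world) mm [ 0.4  0.3 -0.6] tool-frame err [0.0, -0.0, -0.0, 0.0, 0.001, -0.003] F tool [5.38 0.73 1.98]
t 13.42 tip jar z mm 26.5 off(world) mm [ 0.4  0.3 -0.6] tool-frame err [0.0, -0.0, -0.0, 0.0, 0.001, -0.003] F tool [4.44 1.35 1.47]
```

Press 1 held at about 5–6 N. Now I draw back to tip z≈92 (47 of 60 mm of the head out) and go in again.

```bash
python3 -m creep '0 0 0 .04 0 0 1;0 0 0 .1 0 -.003 1;0 0 0 .17 0 -.003 1;0 0 0 .23 0 -.003 1;0 0 0 .262 0 -.003 1' >/dev/null
python3 -m creep '0 0 0 0 0 0 1;0 0 0 0 0 0 1;0 0 0 0 0 0 1' >/dev/null; python3 f.py
python3 -m creep '0 0 0 -.05 0 0 1;0 0 0 -.11 0 0 1;0 0 0 -.17 0 0 1;0 0 0 -.22 0 0 1;0 0 0 -.243 0 0 1' >/dev/null; python3 f.py 1 &&
python3 -m creep '0 0 0 -.003 0 0 1;0 0 0 -.006 0 0 1' >/dev/null && python3 f.py 1 &&
python3 -m creep '0 0 0 -.002 0 0 1;0 0 0 -.004 0 0 1' >/dev/null && python3 f.py 1 &&
python3 -m creep '0 0 0 -.002 0 0 1;0 0 0 -.004 0 0 1' >/dev/null && python3 f.py 1 &&
python3 -m creep '0 0 0 -.002 0 0 1;0 0 0 -.004 0 0 1' >/dev/null && python3 f.py 1
```

```text
t 14.08 tip jar z mm 90.3 off(world) mm [ 0.2  0.1 -0.4] tool-frame err [0.001, 0.001, 0.0, -0.0, 0.001, -0.002] F tool [-0.35  0.14  2.21]
t 14.5 tip jar z mm 28.1 off(world) mm [ 0.1  0.1 -0.2] tool-frame err [0.001, 0.001, 0.0, -0.0, 0.0, -0.001] F tool [-1.64  0.72  1.44]
t 14.67 tip jar z mm 29.2 off(world) mm [-0.   0.4  0.1] tool-frame err [0.0, 0.0, 0.0, -0.0, 0.001, 0.0] F tool [-0.97  0.55  1.44]
t 14.83 tip jar z mm 28.7 off(world) mm [ 0.   0.3 -0. ] tool-frame err [0.001, 0.0, -0.0, 0.0, 0.001, -0.0] F tool [-0.23  0.15  0.98]
t 15.0 tip jar z mm 27.4 off(world) mm [ 0.1  0.3 -0.1] tool-frame err [0.001, 0.0, -0.0, -0.0, 0.001, -0.001] F tool [-0.94 -0.9   1.46]
t 15.17 tip jar z mm 26.6 off(world) mm [ 0.1  0.3 -0.1] tool-frame err [0.001, 0.0, -0.0, 0.0, 0.001, -0.0] F tool [2.84 0.54 0.97]
```

```bash
python3 -m creep '0 0 0 -.001 0 0 1;0 0 0 -.001 0 0 1;0 0 0 -.001 0 0 1' >/dev/null; python3 f.py 3.8 &&
python3 -m creep '0 0 0 -.001 0 0 1;0 0 0 -.001 0 0 1;0 0 0 -.001 0 0 1' >/dev/null && python3 f.py 3.8 &&
python3 -m creep '0 0 0 -.001 0 0 1;0 0 0 -.001 0 0 1;0 0 0 -.001 0 0 1' >/dev/null && python3 f.py 3.8 &&
python3 -m creep '0 0 0 -.001 0 0 1;0 0 0 -.001 0 0 1;0 0 0 -.001 0 0 1' >/dev/null && python3 f.py 3.8
```

```text
t 15.42 tip jar z mm 26.5 off(world) mm [-0.   0.3  0. ] tool-frame err [0.0, -0.0, -0.0, 0.0, 0.001, 0.0] F tool [5.68 0.26 2.  ]
```

```bash
python3 -m creep '0 0 0 0 0 0 1;0 0 0 0 0 0 1;0 0 0 0 0 0 1' >/dev/null; python3 f.py
```

```text
t 15.67 tip jar z mm 26.5 off(world) mm [-0.   0.3  0. ] tool-frame err [0.0, -0.0, -0.0, 0.0, 0.001, 0.0] F tool [5.03 0.92 1.76]
```

Press 2 also held at about 6 N. Now I withdraw along the axis, then lift.

```bash
python3 -m creep '0 0 0 .04 0 0 1;0 0 0 .1 0 0 1;0 0 0 .17 0 0 1;0 0 0 .24 0 0 1;0 0 0 .31 0 0 1' >/dev/null; python3 f.py
python3 -m creep '0 0 0 .1 0 0 1;0 0 0 .2 0 0 1;0 0 0 .3 0 0 1;0 0 0 .37 0 0 1;0 0 0 .4 0 0 1' >/dev/null; python3 f.py
python3 - <<'E'
from h import *
w=np.load("w2.npy",allow_pickle=True).item()
b=plane(w,[[418,50],[530,51],[499,254],[402,254]],.022);print("tray",b.round(3).tolist(),b.mean(0))
print(rows([.62,.013,.2],frame([-1,-.03,0])),manip.sense()["joints"].round(2))
E
```

```text
t 16.08 tip jar z mm 104.1 off(world) mm [ 0.2  0.2 -0.2] tool-frame err [0.001, 0.001, -0.0, -0.0, 0.001, -0.001] F tool [-1.06  1.15  0.92]
t 16.5 tip jar z mm 205.6 off(world) mm [ 0.2  0.2 -0.4] tool-frame err [0.001, 0.0, -0.0, -0.0, 0.001, -0.002] F tool [-0.66 -0.57  0.89]
tray [[0.675, 0.083, 0.022], [0.68, -0.046, 0.022], [0.435, -0.058, 0.022], [0.429, 0.073, 0.022]] [0.55482946 0.01317151 0.022     ]
[0.003, -0.194, -0.01, -0.516, 0.775, 0.024] [ 0.31 -0.02  1.63 -0.21  0.96  1.95]
```

```bash
python3 -m creep '0 -.03 0 0 .12 0 1;0 -.07 0 -.1 .28 0 1;0.001 -.11 -.003 -.2 .45 0 1;.002 -.15 -.006 -.35 .6 0.01 1;.003 -.19 -.01 -.5 .73 .024 1' >/dev/null
python3 -m creep '0 0 0 0 0 0 1;0 0 0 0 0 0 1' >/dev/null
python3 - <<'E'
from h import *
st=manip.sense();print(st["tool_pos"],st["finger_gap"],st["time_s"])
print(rows([.604,.0145,.10],frame([-1,-.04,0])))
E
```

```text
[0.639292   0.04491688 0.2144947 ] 0.19480457882129437 17.0833
[0.001, -0.005, -0.004, -0.151, 0.117, 0.456]
```

```bash
python3 -m creep '0 -.005 -.004 -.08 .06 .1 1;0 -.005 -.004 -.151 .117 .2 1;0 -.005 -.004 -.151 .117 .3 1;0 -.005 -.004 -.151 .117 .4 1;0 -.005 -.004 -.151 .117 .456 1' >/dev/null
python3 -m creep '0 0 0 0 0 0 1;0 0 0 0 0 0 1' >/dev/null
python3 - <<'E'
from h import *
st=manip.sense();print(st["tool_pos"],st["finger_gap"],st["time_s"],st["contact_force"])
print(rows([.604,.0145,.039],frame([-1,-.04,0])))
s=manip.snapshot("scene");cv2.imwrite("pics/s4.png",cv2.resize(s["frame"][170:330,240:440],(800,640))[:600])
E
```

```text
[0.60506887 0.01631999 0.10223913] 0.19391468567128442 17.6667 [ 0.99197405  0.11808532 -0.72157467]
[0.001, -0.001, 0.001, -0.005, 0.007, 0.253]
```

View pics/s4.png

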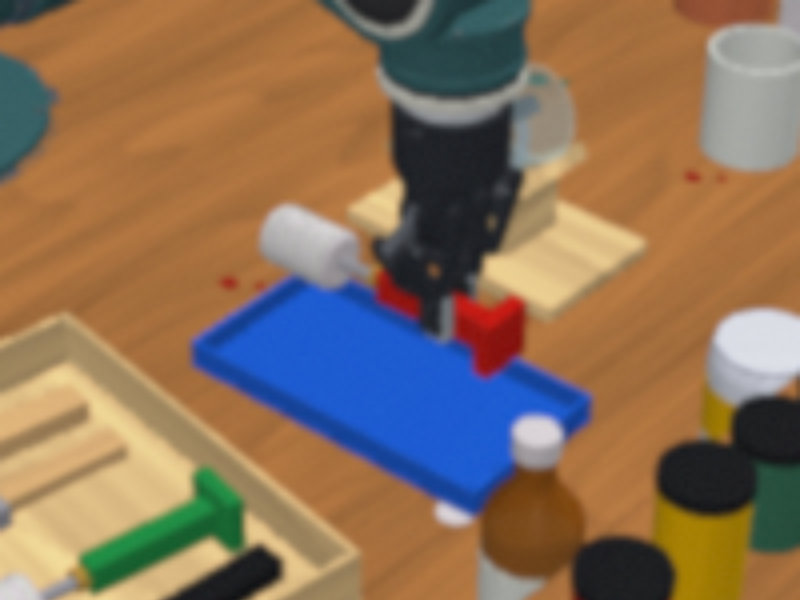

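The brush hangs level above the tray, with the head at crop (305,245) and the end block at (495,335). Now I lower and release it.

```bash
python3 -m creep '0 0 0 -.005 .007 .08 1;0 0 0 -.005 .007 .15 1;0 0 0 -.005 .007 .2 1;0 0 0 -.005 .007 .23 1;0 0 0 -.005 .007 .246 1'
python3 -m creep '0 0 0 0 0 .004 1;0 0 0 0 0 .008 1;0 0 0 0 0 .008 1'
```

```text
time_s: 18.13
tool_pos: [0.6039, 0.0139, 0.0401]
orientation: [1.0, 0.022, 0.001, 0.001]
contact_force: [0.3, -0.8, -1.1]
finger_gap: 0.198
finger_force: 69.0
time_s: 18.38
tool_pos: [0.6041, 0.0138, 0.0389]
orientation: [1.0, 0.022, 0.001, 0.001]
contact_force: [-0.2, -0.3, -1.7]
finger_gap: 0.194
finger_force: 69.0
```

```bash
python3 -m creep '0 0 0 0 0 .004 1;0 0 0 0 0 .006 1;0 0 0 0 0 .006 1'
python3 -m creep '0 0 0 0 0 0 .75;0 0 0 0 0 0 .6;0 0 0 0 0 0 .5;0 0 0 0 0 0 .5;0 0 0 0 0 0 .5' 
python3 -m creep '0 0 0 0 0 -.04 .5;0 0 0 0 0 -.12 .5;0 0 0 0 0 -.25 .5;0 0 0 0 0 -.4 .5;0 0 0 0 0 -.55 .5'
python3 -m creep '0 0 0 0 0 -.15 .5;0 0 0 0 0 -.3 .5;0 0 0 0 0 -.3 .5;0 0 0 0 0 -.3 .5'
python3 - <<'E'
from h import *
w=manip.snapshot("wrist");cv2.imwrite("pics/w5.png",w["frame"])
p=redpts(w["frame"],(150,50,350,300));P=plane(w,p,.035);print(len(p),P.min(0),P.max(0),manip.sense()["time_s"])
E
```

```text
time_s: 18.63
tool_pos: [0.604, 0.0137, 0.0372]
orientation: [1.0, 0.022, 0.001, 0.001]
contact_force: [1.1, 0.5, 0.3]
finger_gap: 0.197
finger_force: 69.4
time_s: 19.05
tool_pos: [0.6037, 0.0137, 0.0367]
orientation: [1.0, 0.022, 0.001, 0.001]
contact_force: [-0.0, -0.1, -0.3]
finger_gap: 0.496
finger_force: 0.0
time_s: 19.47
tool_pos: [0.603, 0.014, 0.1762]
orientation: [1.0, 0.022, 0.0, 0.001]
contact_force: [-0.2, 0.4, 0.9]
finger_gap: 0.496
finger_force: 0.0
time_s: 19.8
tool_pos: [0.6039, 0.0142, 0.2525]
orientation: [1.0, 0.022, 0.003, 0.001]
contact_force: [-0.7, 0.4, -1.0]
finger_gap: 0.506
finger_force: 0.0
2306 [ 0.48421829 -0.09385175  0.035     ] [0.75408051 0.03622043 0.035     ] 19.85
```

View pics/w5.png

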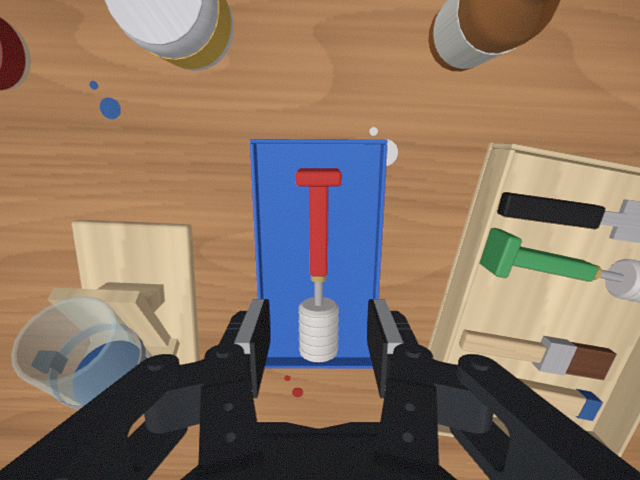

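The brush lies inside the tray: block at (318,177), head end at (318,358). I make one numeric check of the tip clearance to the wall.

Run:
```python
from h import *
w=manip.snapshot("wrist")
print("block back top",plane(w,[[318,169]],.046),"tip (mid height / top)",plane(w,[[318,359]],.025),plane(w,[[318,359]],.046))
print("tray far outer",plane(w,[[318,140]],.022),"near outer",plane(w,[[318,368]],.022))
R0=frame([-1,-.04,0]);o=np.array([.554,.012,.004])
for x,z in [(-.1,.042),(.1,.0),(.1,.021),(.1,.042),(.005,.033),(.04,.042)]: print(x,z,proj(w,[o+R0@[-x,0,-z]]).round(1))
print(manip.sense()["contact_force"])
```

```text
block back top [[0.65290442 0.01608858 0.046     ]] tip (mid height / top) [[0.44365915 0.00700658 0.025     ]] [[0.45798486 0.00766394 0.046     ]]
tray far outer [[0.67745568 0.01710607 0.022     ]] near outer [[0.42979627 0.00640196 0.022     ]]
-0.1 0.042 [[318.2 167.8]]
0.1 0.0 [[317.5 340.6]]
0.1 0.021 [[317.5 350.8]]
0.1 0.042 [[317.5 362.2]]
0.005 0.033 [[317.8 274.7]]
0.04 0.042 [[317.7 310.6]]
[-0.25321262  0.79129609 -0.6563164 ]
```

```bash
python3 -c "
from bench import manip
print(manip.finish_job())"
```

```text
the job is handed in; nothing more can be done
None
```

I handed the job in at about 20 s of the 53 s limit: the red brush was pressed twice on the paint at about 5–6 N, drawn back about three-quarters of the head in between, and now lies flat in the blue tray; no verdict came back.

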